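Take the clip-on cover off the dust filter box

TASK

Get the bench dust filter ready for changing: gently squeeze the springy tab of the filter box's cover towards the fixed rib, and with it held in lift the cover off. The tab cracks if it is squeezed too hard, and the cover must not be wrenched against the box. Set the cover down gently, right side up, in the middle of the plywood board, and leave the other things on the bench alone.

Things in the scene. Friction and masses are not known exactly. Their poses are not given: they have to be found in the camera images.
- filter_box: Grey filter box screwed to the bench, 120 x 110 mm, 90 mm high; black blower motor (lower than the rim) on its +x end. Origin: under its centre on the bench, z up. Its -x face, roughly towards the robot, has a gap for the tab; beside the tab two keepers (tops 2 mm below the rim, reaching to x = -77 mm) hold the tab's hooks down.
- cover: Loose white cover on the rim, 140 to 230 g, plate 126 x 116 x 4 mm. Origin: box centre, on the plate's underside (90 mm up when closed); axes as the box's. Rigid upright rib on top: 5 mm thick, 40 mm wide along y, top 34 mm above the origin, far (+x) face at x = -14 to -28 mm, different each time. Runners reach 24 mm down (0.7 mm play in the box); set down, its origin is 24 mm above the support.
- tab: Springy tab in a notch of the cover's -x edge: upright plate 5 mm thick, 37 mm wide along y, parallel to the rib, from 23 mm below to 34 mm above the plate's underside. Origin: mid-thickness, at plate-underside height, x = -64.5 mm in the cover's frame at rest. Pushes straight in along +x: 1.5 N to start, then 2.5 N per mm, stop at 9 mm. Cracks above 18 N.
- tab_face (a point): Middle of the tab's outer (-x) face above the plate: x = -67, y = 0, z = 19 mm in the cover's frame at rest. Over tab and rib it is 39 to 53 mm at rest: squeeze by feel. The hooks clear the keepers when the tab is pushed in 3.5 mm (up to 4.2 mm with the cover's play), about 10 to 12 N; hold it so until the cover has risen 20 mm. Pinched so, cover and tab are carried by the fingers.
- board: Plywood board fixed on the bench, 180 x 180 x 16 mm, where the cover is to go. Origin: centre of its underside; z up.
- glue: Glue bottle, 60 mm across, 160 mm tall, loose; origin under its centre. Leave alone.
- screwdriver: Screwdriver lying on the bench, about 200 mm long. Leave alone. Origin under its middle.
- offcut: Wood offcut 160 x 45 x 35 mm lying on the bench; origin under its centre. Leave alone.
Mind the look-alikes: they are no part of the job. What is meant by the cover is not black, and is the smaller of those in its own colour.

How it is judged (in metres and radians):
On the way:
1. the cover is lifted clear of the box (more than 30 mm) (z of cover in the frame of filter_box above 0.12 m), for 0.1 s.
At the end, for the whole second after the job is handed in: The cover stands right side up and level (within 6 degrees) on its runners on the plywood board, its centre within 50 mm of the board's centre, at rest and let go (horizontal distance between cover and board below 0.05 m and height (world z) of cover between 0.035 and 0.046 m and angle between cover's own z axis and vertical below 0.1 rad and contact force between cover and board above 0.3 N and linear speed of cover below 0.02 m/s); the robot touches nothing.
It fails at once if the snap tab is squeezed with more than 18 N and cracks (contact force between the fingers and tab above 18 N).
It fails at once if the cover is wrenched, pulled or pressed against the box with more than 25 N (contact force between cover and filter_box above 25 N).
It fails at once if the cover is set down or dropped hard on the board (more than 25 N) (contact force between cover and board above 25 N).
It fails at once if the glue bottle, screwdriver or offcut is pushed more than 20 mm (distance of any of glue, screwdriver, offcut from where it was at the start of the episode above 0.02 m).
It also fails if it takes over 61 s, if anything falls off the work surface, if the arm or the gripper's body presses on something with over 40 N, if the wrist force passes 120 N, or if a joint passes its speed limit or range.

ROBOT

A 6-joint arm with a two-finger parallel gripper is mounted at the origin on the work surface. World frame = base frame: x ahead of the robot, y to its left, z up, the work surface at z = 0. Lengths are in mm, angles in rad, forces in N, time in s.
With the tool pointing down it reaches from about 275 to 750 mm from the base axis. Payload 10.2 kg.
Tool frame: the origin (TCP) lies midway between the tips of the shut fingers; the grasp point (between the pads) lies 19 mm behind it; x points along the fingers, y is the direction in which the jaws open and shut, and the axes are right-handed (so a half turn about x gives the same grasp; the last joint's range is limited). The gripper opens to 85 mm and grips with 20 to 120 N. Pads are 22 mm wide; open, the fingers measure 114 mm over their backs; the gripper's body (76 mm by 85 mm) begins 54 mm behind the grasp point. The pads swing forward as they close: fully open they stand 13 mm farther back than shut.
Start: joints at [-1.544, 0.313, 1.498, -0, 1.331, -0.223], TCP at [129.772, -508.714, 231.294] pointing down, gripper open.
Joint ranges: [-2.94, 2.94], [-0.97, 2.17], [0.19, 2.56], [-1.23, 4.37], [0.02, 3.11], [-2.88, 2.88]. Speed limits (rad/s): [2.39, 2.39, 3.01, 3.14, 3.14, 3.14].

INTERFACE

Orientations are given as a unit quaternion [w, x, y, z].
In Python, from rig import ctrl gives the robot as it stands.
- The arm moves only by the tool arm_command, never from a script. Its argument "plan" is a list of rows, each a list of 5 numbers: the shift along the tool's x, y, z in m, then the turn about the tool's x in rad, then the opening, from 0 (shut) to 1 (fully open). A call has 1 to 12 rows; each row shifts and turns the commanded pose from where the row before left it, along the tool's axes as they then stand; what a row does not reach is not made up. A row lasts 1/8 s, in which the tool goes at most 62.5 mm and 10.7 degrees, less where a joint would pass 70% of its speed; a pose out of reach is approached as far as the arm can. A call with a gripper value outside its range is refused whole. The fingers move at their own pace and stop on an object; "squeeze" is the grip in N (left out, the last holds). Time passes only in rows, so rows that do not move let the fingers close. It gives the time, the measured TCP pose, the force and the opening at its end, in the units of the state.
- ctrl.sense(): the state, without advancing time (a new reading comes with each control period).
- ctrl.capture(name): name is "scene" or "side" or "wrist"; returns a dict with "color" (384x512x3 uint8, red, green, blue), "fx", "fy", "cx", "cy" (pixels), "k1" (the pictures are not rectified: a ray, as slopes to the right and down, at radius r is drawn at 1 + k1 r^2 times it, then the intrinsics apply), "xyz" and "orientation" of the camera in the world; the wrist camera has in their place "hand_eye" (4x4, takes a point from camera to tool coordinates, whose origin is the TCP and whose axes are the tool frame's). Camera axes: x right, y up, looking along -z (the intrinsics and any distortion apply to the point x, -y, -z); pixel columns grow to the right and rows downward; lengths in mm; the calibration is good to about 2 mm. A picture is of the moment at which its call begins: read the wrist's pose just before it. There is no depth.
- ctrl.finish_job(): hands the job in, once; it reports no verdict.
Trained networks look in the newest picture that a camera, given by its name, has taken for a name from the list of things; names that differ only in an ending like _2 or _b are one class to them, and where a whole thing is asked for, a point or a joint stands for the part that bears it (a point fixed in the world has none). Each returns a list of dicts, best first, with "score" (0 to 1); they miss things now and then, are a little off and sometimes report something else, mostly with a low value. They report only what shows in the picture. A call takes as long as a camera call. They do not tell look-alikes from the thing itself.
- ctrl.spot_in(camera, query): "uv" ([column, row] in pixels, amid what is visible of it).
- ctrl.regions_of(camera, query): "mask" (384x512 bool, what is visible of it) and "uv" ([column, row] in pixels, amid what is visible of it).
- ctrl.place_of(camera, query): "uv" ([column, row] in pixels: a listed point, or the origin of a listed thing).
The state is a dict: "time_s": time; "joints": joint angles; "dq": joint speeds; "tau": joint torques, N m; "eef_pos": TCP position; "ee_rot": TCP orientation; "force": force on the tool from outside, world axes, zero at the start; "wrist_torque": the same for the moment, N m; "grip_width": opening from 0.0 (shut) to 1.0 (fully open).
Only numpy, scipy, OpenCV 4.12 (cv2) and the standard library are available. Lean on these libraries where they do the work, as an engineer would, in place of code of your own. Each camera call takes 0.05 s, during which the arm holds its last target.

## Working session

There is one attempt and no reset: what is moved stays moved. The work goes in short steps, Python scripts to look and compute and a tool call to move; the robot and the scene stay as the last step left them, time stands still between calls to the robot, and variables do not carry over. Pictures are saved under pics/ and viewed, and the job is handed in when it is done.

Besides the shell and the picture viewer there is one more tool, called as a command line: name --pt "numbers of a row" for each row, then --argument value for the rest. arm_command: Moves the arm, as the interface text tells. Its arguments: {"type":"object","properties":{"plan":{"type":"array"},"squeeze":{"type":"number"}},"required":["plan"]}

```bash
mkdir -p pics; ls; cat > h.py <<'E'
import numpy as np, cv2
from rig import ctrl
from scipy.spatial.transform import Rotation as R
def rot(q): return R.from_quat([q[1],q[2],q[3],q[0]]).as_matrix()
def campose(c,s=None):
    if 'hand_eye' in c:
        T=np.array(c['hand_eye']); Rt=rot(s['ee_rot']); return Rt@T[:3,:3], Rt@T[:3,3]+np.array(s['eef_pos'])
    return rot(c['orientation']), np.array(c['xyz'])
def K(c): return np.array([[c['fx'],0,c['cx']],[0,c['fy'],c['cy']],[0,0,1.]]), np.array([c['k1'],0,0,0.])
def ray(c,uv,s=None):
    k,d=K(c); p=cv2.undistortPoints(np.array([[uv]],float),k,d)[0,0]
    Rc,t=campose(c,s); v=Rc@np.array([p[0],-p[1],-1]); return t,v
def onz(c,uv,z,s=None):
    t,v=ray(c,uv,s); return t+v*(z-t[2])/v[2]
def proj(c,P,s=None):
    k,d=K(c); Rc,t=campose(c,s); p=(np.atleast_2d(P)-t)@Rc; p=p*[1,-1,-1]
    return cv2.projectPoints(p.reshape(-1,1,3),np.zeros(3),np.zeros(3),k,d)[0][:,0]
def tri(rs):
    A=0;b=0
    for t,v in rs:
        v=v/np.linalg.norm(v); M=np.eye(3)-np.outer(v,v); A=A+M; b=b+M@t
    x=np.linalg.solve(A,b); return x,[np.linalg.norm(np.cross(x-t,v/np.linalg.norm(v))) for t,v in rs]
def save(c,n): cv2.imwrite('pics/'+n,np.ascontiguousarray(c['color'][:,:,::-1]))
E
python3 - <<'E'
from h import *
s=ctrl.sense(); print(s)
for n in ['scene','side','wrist']:
    c=ctrl.capture(n); save(c,n+'0.png'); print(n,{k:np.round(v,4).tolist() for k,v in c.items() if k!='color'})
    for q in ['cover','tab','tab_face','filter_box','board','glue','screwdriver','offcut']:
        print(n,q,[(np.round(d['uv']).tolist(),round(d['score'],2)) for d in ctrl.place_of(n,q)])
print(ctrl.sense()['time_s'])
E
```

```text
pics
{'time_s': 0.0, 'joints': array([-1.54439726e+00,  3.13454445e-01,  1.49848507e+00,  3.01489831e-06,
        1.33097778e+00, -2.23399232e-01]), 'dq': array([-0.00130813, -0.00092201, -0.00023225, -0.00099372, -0.00033989,
       -0.00103827]), 'tau': array([ 5.18978140e-04, -4.12269294e+01, -2.59742779e+01, -1.83358225e-04,
        4.14496768e-03,  6.50595631e-07]), 'eef_pos': array([ 129.76652985, -508.43185124,  230.71473572]), 'ee_rot': array([ 0.08762136,  0.70164555,  0.08855328, -0.70155138]), 'force': array([-1.46877336,  0.77611476, -0.0981785 ]), 'wrist_torque': array([-0.01416903, -0.03679087, -0.05779689]), 'grip_width': 1.001186358514885}
scene {'fx': 487.4186, 'fy': 487.4186, 'cx': 253.7578, 'cy': 198.0175, 'k1': -0.1094, 'xyz': [1343.8826, -195.4597, 1113.1436], 'orientation': [0.7452, 0.2569, 0.2111, 0.578]}
scene cover [([325.0, 187.0], 0.89), ([282.0, 162.0], 0.66), ([405.0, 235.0], 0.58)]
scene tab [([411.0, 262.0], 0.94), ([269.0, 170.0], 0.7), ([326.0, 168.0], 0.67)]
scene tab_face [([413.0, 260.0], 0.79), ([264.0, 168.0], 0.69), ([325.0, 166.0], 0.43)]
scene
[... 498 characters left out ...]
.41)]
side tab_face [([146.0, 278.0], 0.55), ([307.0, 220.0], 0.44), ([274.0, 236.0], 0.39), ([270.0, 239.0], 0.24)]
side filter_box [([250.0, 253.0], 0.77), ([273.0, 239.0], 0.48)]
side board [([263.0, 165.0], 0.86)]
side glue [([190.0, 207.0], 0.61)]
side screwdriver [([260.0, 323.0], 0.97)]
side offcut [([276.0, 136.0], 0.71)]
wrist {'fx': 266.0279, 'fy': 266.0279, 'cx': 256.501, 'cy': 186.7891, 'k1': 0.0008, 'hand_eye': [[-0.0001, 0.3158, -0.9488, -143.3066], [1.0, -0.0001, -0.0001, -0.9041], [-0.0002, -0.9488, -0.3158, -81.5801], [0.0, 0.0, 0.0, 1.0]]}
wrist cover []
wrist tab []
wrist tab_face []
wrist filter_box []
wrist board []
wrist glue []
wrist screwdriver []
wrist offcut []
1.35
```

View pics/scene0.png

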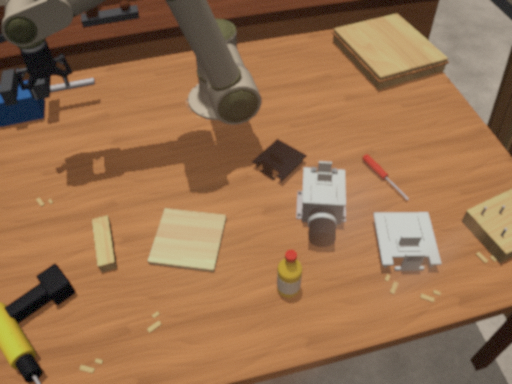

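View pics/side0.png

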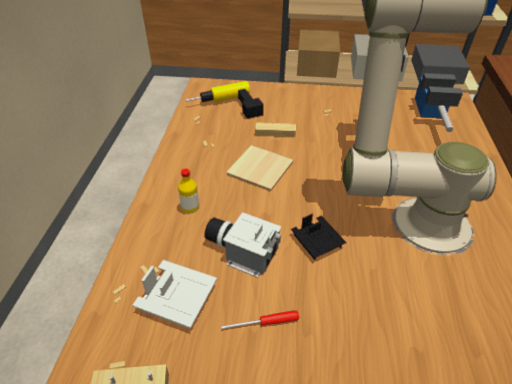

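View pics/wrist0.png

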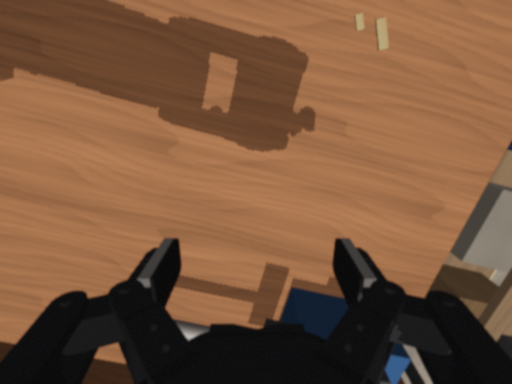

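```bash
python3 - <<'E'
from h import *
a=cv2.imread('pics/scene0.png')[145:255,275:365]; b=cv2.imread('pics/side0.png')[195:285,195:295]
a=cv2.resize(a,None,fx=5,fy=5,interpolation=cv2.INTER_CUBIC);b=cv2.resize(b,None,fx=6,fy=6,interpolation=cv2.INTER_CUBIC)
cv2.imwrite('pics/cropa.png',a);cv2.imwrite('pics/cropb.png',b)
c={}
for n in ['scene','side']: c[n]=ctrl.capture(n)
np.save('cams.npy',c,allow_pickle=True)
print(tri([ray(c['scene'],(326,168)),ray(c['side'],(269,242))]))
print(tri([ray(c['scene'],(325,187)),ray(c['side'],(254,230))]))
print(onz(c['scene'],(325,187),90),onz(c['side'],(254,230),90))
print(onz(c['scene'],(186,239),0),onz(c['side'],(263,165),0))
m=ctrl.regions_of('scene','board')[0]['mask'];m2=ctrl.regions_of('side','board')[0]['mask']
for cc,mm in ((c['scene'],m),(c['side'],m2)):
    cn=max(cv2.findContours(mm.astype(np.uint8),0,1)[0],key=cv2.contourArea)
    pts=np.array([onz(cc,p[0],16)[:2] for p in cn],np.float32); print(cv2.minAreaRect(pts))
E
```

```text
(array([496.66996095, 211.05208633,  95.42910507]), [np.float64(4.756886813993485), np.float64(4.756886813993587)])
(array([550.51787915, 181.2453375 ,  94.81850764]), [np.float64(5.8007064950333005), np.float64(5.800706495033226)])
[552.89896723 185.28616325  90.        ] [546.83626175 172.05279488  90.        ]
[ 562.66409042 -213.18333433    0.        ] [ 5.59344579e+02 -2.25207337e+02 -1.13686838e-13]
((572.0449829101562, -209.059326171875), (185.94566345214844, 196.15960693359375), 66.9794921875)
((567.1851806640625, -193.81405639648438), (198.005615234375, 188.58680725097656), 68.08633422851562)
```

View pics/cropa.png

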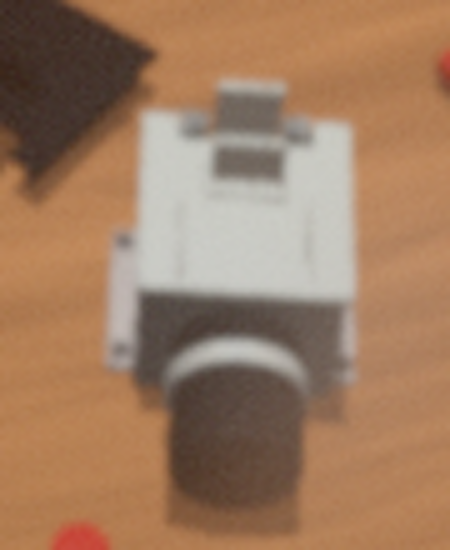

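View pics/cropb.png

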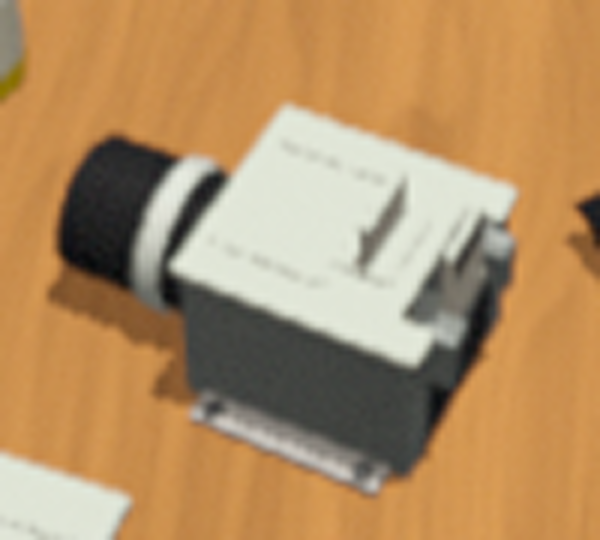

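```bash
cat > fit.py <<'E'
from h import *
from scipy.optimize import least_squares
def corners(p,z=94,hx=63,hy=58):
    x,y,a=p; return np.array([[x+i*hx*np.cos(a)-j*hy*np.sin(a),y+i*hx*np.sin(a)+j*hy*np.cos(a),z] for i,j in((-1,-1),(-1,1),(1,1),(1,-1))])
E
python3 - <<'E'
from fit import *
c=np.load('cams.npy',allow_pickle=True).item()
# order (-,-),(-,+),(+,+),(+,-) in box frame
S=np.array([[303.2,167],[345.6,169.6],[346,205],[302.4,203]])
D=np.array([[281.3,226.3],[265.3,255.5],[223.7,239.5],[242.5,212.2]])
for sets in ([('scene',S)],[('side',D)],[('scene',S),('side',D)]):
    r=least_squares(lambda p:np.concatenate([(proj(c[n],corners(p))-o).ravel() for n,o in sets]),[550,180,-.3])
    print(r.x,np.round(r.fun,1))
    p=r.x
E
```

```text
[ 5.50924247e+02  1.83505559e+02 -3.36426401e-01] [ 0.5  0.5 -0.7  0.2  0.1  0.   0.  -0.6]
[ 5.47645211e+02  1.86060003e+02 -3.27874846e-01] [ 0.4 -0.2 -0.3 -0.1  0.   0.2 -0.1  0.1]
[ 5.48909279e+02  1.84646661e+02 -3.32316636e-01] [ 0.6 -0.  -0.7 -0.4  0.4 -0.7  0.3 -1.2 -0.  -0.5 -0.8 -0.5 -0.4 -0.4
 -0.3 -0.3]
```

```bash
cat > go.py <<'E'
from h import *
import sys
def delta(p,a,off,z,s=None):
    # target: TCP at box-frame offset off (mm) , height z; tool y along +-box x; returns tool shift(m), turn
    s=s or ctrl.sense(); M=rot(s['ee_rot']); t=np.array(s['eef_pos'])
    c,sn=np.cos(a),np.sin(a); T=np.array([p[0]+c*off[0]-sn*off[1],p[1]+sn*off[0]+c*off[1],z])
    d=M.T@(T-t)/1000
    y=M[:,1]; bx=np.array([c,sn,0]); 
    ang=np.arctan2(np.dot(M[:,2],bx),np.dot(y,bx)) # turn about x so y->bx
    return T,d,ang
E
python3 - <<'E'
from go import *
s=ctrl.sense();print(np.round(rot(s['ee_rot']),4),s['joints'],s['time_s'])
print(delta((549,184.6),-.332,(-44,0),200))
E
```

```text
[[-0.000e+00  2.472e-01 -9.690e-01]
 [-1.000e-04 -9.690e-01 -2.472e-01]
 [-1.000e+00  0.000e+00  0.000e+00]] [-1.54436074e+00  3.12866110e-01  1.49771420e+00 -6.86054693e-06
  1.33096169e+00 -2.23387110e-01] 1.55
(array([507.4027359, 198.9411164, 200.       ]), array([ 0.03126821, -0.59232824, -0.54084634]), np.float64(-0.9889720007697407))
```

arm_command --pt "0 -0.038 -0.034 0 1" --pt "0 -0.04 -0.036 0 1" --pt "0 -0.04 -0.036 0 1" --pt "0 -0.04 -0.036 0 1" --pt "0 -0.04 -0.036 0 1" --pt "0 -0.04 -0.036 0 1" --pt "0 -0.04 -0.036 0 1" --pt "0 -0.04 -0.036 0 1" --pt "0 -0.04 -0.036 0 1" --pt "0 -0.04 -0.036 0 1" --pt "0 -0.04 -0.036 0 1" --pt "0 -0.04 -0.036 0 1" --squeeze 20

```text
time_s: 3.05
eef_pos: [428.9, 62.6, 231.5]
ee_rot: [0.088, 0.702, 0.088, -0.701]
force: [0.6, -0.7, 1.1]
grip_width: 0.999
```

arm_command --pt "0 0 0 -0.165 1" --pt "0 0 0 -0.165 1" --pt "0 0 0 -0.165 1" --pt "0 0 0 -0.165 1" --pt "0 0 0 -0.165 1" --pt "0 0 0 -0.164 1" --pt "0 0 0 0 1"

```text
time_s: 3.92
eef_pos: [428.3, 60.8, 231.4]
ee_rot: [0.41, 0.576, 0.41, -0.576]
force: [0.4, -0.1, 0.5]
grip_width: 0.999
```

```bash
python3 - <<'E'
from go import *
s=ctrl.sense();print(s['time_s'],s['eef_pos'],s['force'])
print(delta((549,184.6),-.332,(-44,0),190))
c=ctrl.capture('wrist'); save(c,'w1.png')
E
```

```text
3.925 [428.26117153  60.76099471 231.35322763] [ 0.4025337  -0.10163502  0.52304737]
(array([507.4027359, 198.9411164, 190.       ]), array([ 0.04136376,  0.02955479, -0.15646973]), np.float64(-0.0014144233812403329))
```

View pics/w1.png

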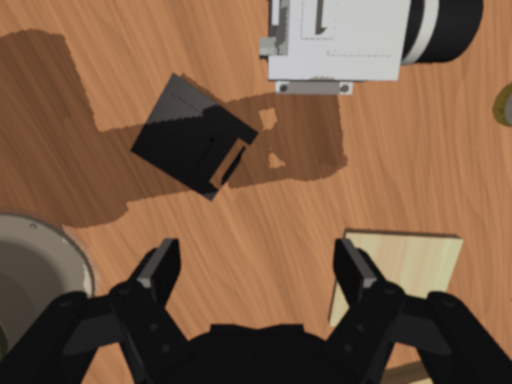

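arm_command --pt "0 0.015 -0.045 0 1" --pt "0 0.015 -0.045 0 1" --pt "0 0 0 0 1" --pt "0 0 0 0 1"

```text
time_s: 4.47
eef_pos: [485.6, 135.8, 231.1]
ee_rot: [-0.41, -0.576, -0.41, 0.576]
force: [-0.8, 0.1, -0.1]
grip_width: 1.0
```

```bash
python3 - <<'E'
from go import *
s=ctrl.sense();print(s['time_s'],s['eef_pos'],s['force'])
c=ctrl.capture('wrist'); save(c,'w2.png'); np.save('w2.npy',{'c':c,'s':s})
for q in ['cover','tab','tab_face','board']: print(q,[(np.round(d['uv']).tolist(),round(d['score'],2)) for d in ctrl.place_of('wrist',q)])
a=c['color'][0:240,200:480,::-1]; cv2.imwrite('pics/w2c.png',cv2.resize(a,None,fx=2.5,fy=2.5,interpolation=cv2.INTER_CUBIC))
E
```

```text
4.475 [485.60702631 135.78648641 231.09711255] [-0.81337102  0.05564713 -0.13524131]
cover [([178.0, 202.0], 0.95), ([474.0, 168.0], 0.66), ([303.0, 112.0], 0.56)]
tab [([241.0, 110.0], 0.88), ([212.0, 228.0], 0.61)]
tab_face [([213.0, 234.0], 0.82), ([239.0, 113.0], 0.66)]
board []
```

View pics/w2c.png

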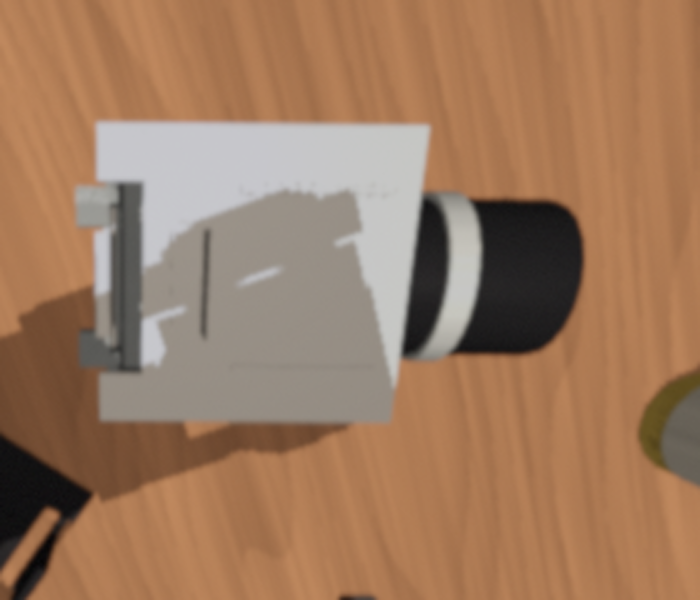

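```bash
python3 - <<'E'
from fit import *
w=np.load('w2.npy',allow_pickle=True).item(); c,s=w['c'],w['s']
W=np.array([[100,421],[97,122],[430,125],[391,422.]])/2.5+[200,0]
r=least_squares(lambda p:(proj(c,corners(p),s)-W).ravel(),[550,180,-.3]); print(r.x,np.round(r.fun,2))
r2=least_squares(lambda p:(proj(c,corners(p[:3],p[3]),s)-W).ravel(),[550,180,-.3,94]); print(r2.x,np.round(r2.fun,2))
p=r.x;a=p[2]
def b2w(P): P=np.atleast_2d(P).astype(float); return np.c_[p[0]+np.cos(a)*P[:,0]-np.sin(a)*P[:,1],p[1]+np.sin(a)*P[:,0]+np.cos(a)*P[:,1],P[:,2]]
im=cv2.resize(np.ascontiguousarray(c['color'][0:240,200:480,::-1]),None,fx=2.5,fy=2.5)
def poly(P,col):
    q=(proj(c,b2w(P),s)-[200,0])*2.5; cv2.polylines(im,[np.round(q).astype(int).reshape(-1,1,2)],True,col,1)
poly([[-67,-18.5,124],[-67,18.5,124],[-62,18.5,124],[-62,-18.5,124]],(0,0,255))
for x,col in((-14,(0,255,0)),(-28,(255,0,0))):
    poly([[x,-20,124],[x,20,124],[x-5,20,124],[x-5,-20,124]],col); poly([[x,-20,94],[x,20,94]],col)
cv2.imwrite('pics/w2d.png',im)
E
```

```text
[ 5.50940608e+02  1.84932476e+02 -3.41010164e-01] [ 0.31 -0.46  0.07  0.21 -0.24  0.11 -0.11 -0.02]
[ 5.50797853e+02  1.84964424e+02 -3.41027953e-01  9.48953127e+01] [ 0.13 -0.24 -0.15  0.06 -0.   -0.03  0.04  0.2 ]
```

View pics/w2d.png

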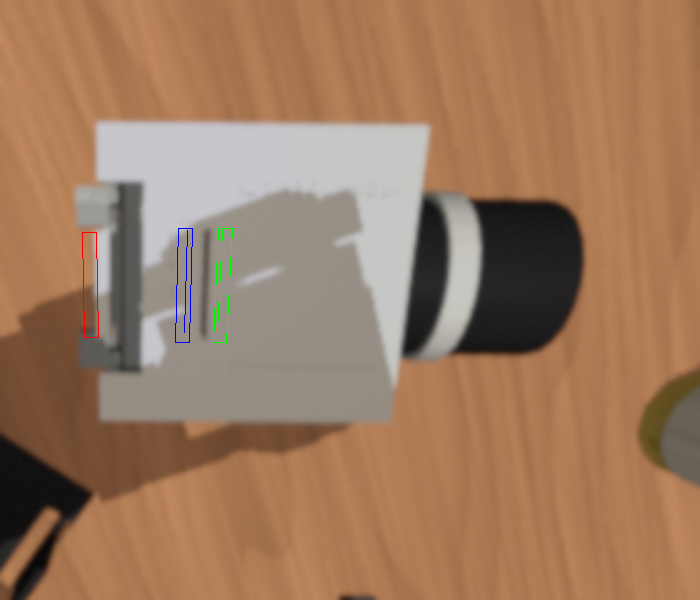

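```bash
python3 - <<'E'
from fit import *
w=np.load('w2.npy',allow_pickle=True).item(); c,s=w['c'],w['s']
p=[550.9,184.95,-.341];a=p[2]
def b2w(P): P=np.atleast_2d(P).astype(float); return np.c_[p[0]+np.cos(a)*P[:,0]-np.sin(a)*P[:,1],p[1]+np.sin(a)*P[:,0]+np.cos(a)*P[:,1],P[:,2]]
for x in (-14,-17,-20,-23,-26): print(x,[np.round((proj(c,b2w([x-k,0,z]),s)[0]-[200,0])*2.5,1).tolist() for k,z in((5,94),(5,124),(0,124))])
print([np.round((proj(c,b2w([x,0,z]),s)[0]-[200,0])*2.5,1).tolist() for x,z in((-67,124),(-62,124),(-62,94),(-63,94))])
im=c['color'][60:160,220:300,::-1].astype(float); im=np.clip((im-40)*1.3,0,255).astype(np.uint8)
cv2.imwrite('pics/w2e.png',cv2.resize(im,None,fx=7.5,fy=6,interpolation=cv2.INTER_CUBIC)[:600])
E
```

```text
-14 [[207.2, 282.1], [215.0, 286.5], [228.7, 286.6]]
-17 [[199.8, 282.1], [206.7, 286.5], [220.5, 286.6]]
-20 [[192.4, 282.0], [198.5, 286.4], [212.2, 286.5]]
-23 [[185.1, 282.0], [190.2, 286.3], [204.0, 286.4]]
-26 [[177.7, 281.9], [182.0, 286.3], [195.7, 286.4]]
[[83.0, 285.5], [96.8, 285.6], [101.4, 281.3], [99.0, 281.3]]
```

View pics/w2e.png

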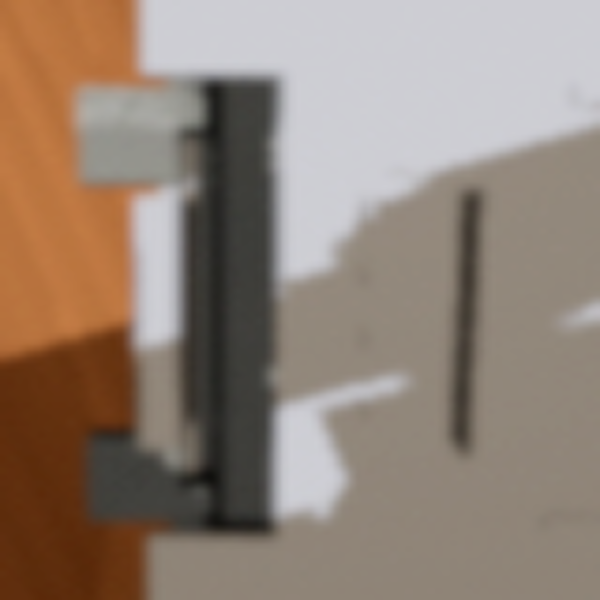

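```bash
python3 - <<'E'
from fit import *
C=np.load('cams.npy',allow_pickle=True).item()
p=[549.5,184.8,-.335];a=p[2]
def b2w(P): P=np.atleast_2d(P).astype(float); return np.c_[p[0]+np.cos(a)*P[:,0]-np.sin(a)*P[:,1],p[1]+np.sin(a)*P[:,0]+np.cos(a)*P[:,1],P[:,2]]
for n,(x0,y0,x1,y1,f,pp) in {'scene':(290,150,360,210,10,[550.9,183.5,-.336]),'side':(220,205,290,260,10,[547.6,186,-.328])}.items():
    c=C[n]; p=pp;a=p[2]
    im=cv2.resize(np.ascontiguousarray(c['color'][y0:y1,x0:x1,::-1]),None,fx=f,fy=f,interpolation=cv2.INTER_CUBIC)
    def poly(P,col):
        q=(proj(c,b2w(P),None)-[x0,y0]+.5)*f; cv2.polylines(im,[np.round(q).astype(int).reshape(-1,1,2)],True,col,1)
    poly([[-67,-18.5,124],[-67,18.5,124],[-62,18.5,124],[-62,-18.5,124]],(0,0,255))
    poly([[-62,-18.5,94],[-62,18.5,94],[-62,18.5,124],[-62,-18.5,124]],(0,0,255))
    x=-18; poly([[x,-20,124],[x,20,124],[x-5,20,124],[x-5,-20,124]],(0,255,0)); poly([[x,-20,124],[x,20,124],[x,20,94],[x,-20,94]],(0,255,0))
    poly(corners([0,0,0]),(255,0,0))
    cv2.imwrite(f'pics/ov_{n}.png',im)
E
```

```text
(no output)
```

View pics/ov_scene.png

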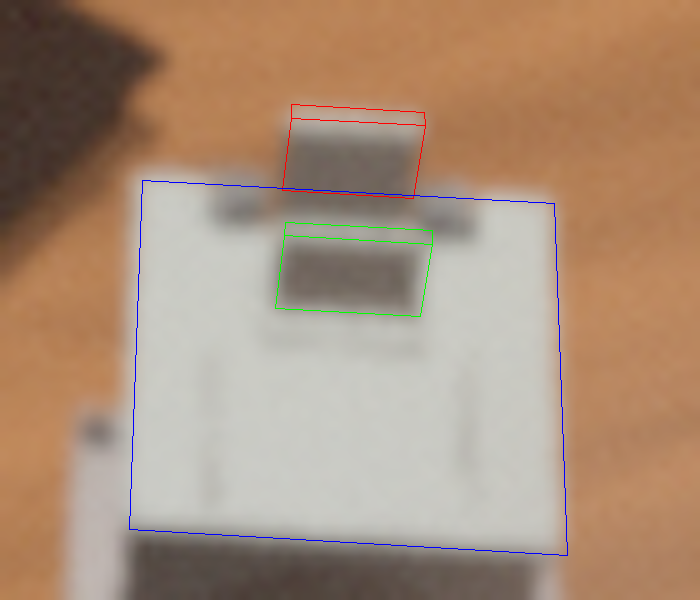

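View pics/ov_side.png

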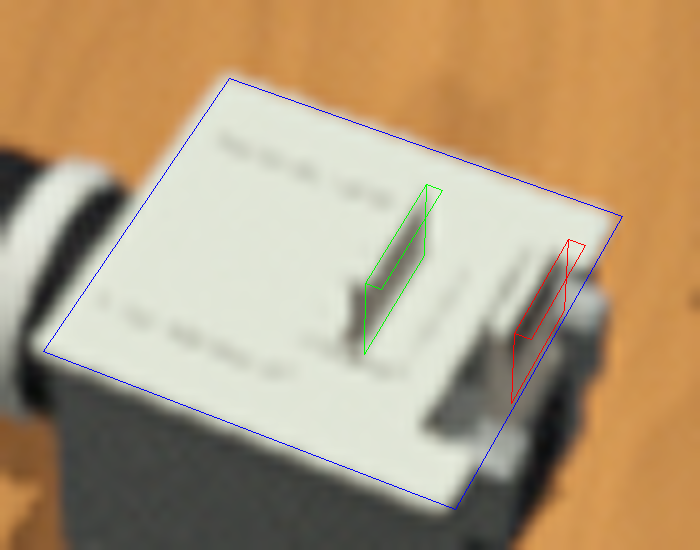

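```bash
python3 - <<'E'
from go import *
print(delta((550.3,184.9),-.338,(-40,0),135))
E
```

```text
(array([512.56320985, 198.16403668, 135.        ]), array([ 0.09656848,  0.0047457 , -0.06798228]), np.float64(0.004563438537599087))
```

arm_command --pt "0 0.0025 -0.034 0.0045 1" --pt "0 0.0025 -0.034 0 1" --pt "0.04 0 0 0 1" --pt "0.04 0 0 0 1" --pt "0.016 0 0 0 1" --pt "0 0 0 0 1"

```text
time_s: 5.48
eef_pos: [513.0, 198.4, 135.4]
ee_rot: [-0.409, -0.577, -0.409, 0.577]
force: [0.5, -0.3, 0.3]
grip_width: 1.002
```

```bash
python3 - <<'E'
from go import *
s=ctrl.sense();print(s['time_s'],s['eef_pos'],s['force'])
print(delta((550.3,184.9),-.338,(-40,0),93))
c=ctrl.capture('wrist'); save(c,'w3.png'); np.save('w3.npy',{'c':c,'s':s})
E
```

```text
5.475 [512.99562741 198.39363304 135.37852046] [ 0.50508809 -0.27341973  0.27424635]
(array([512.56320985, 198.16403668,  93.        ]), array([ 0.04237881, -0.00030729,  0.00034716]), np.float64(0.0009223463320972846))
```

View pics/w3.png

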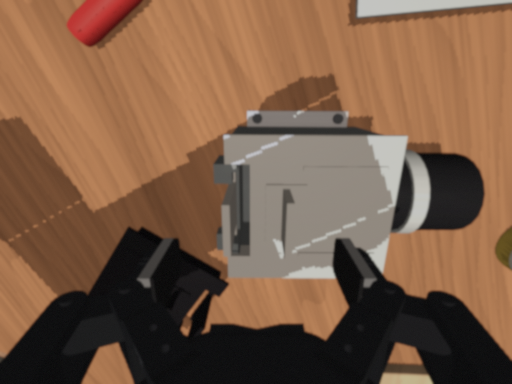

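```bash
python3 - <<'E'
from fit import *
w=np.load('w3.npy',allow_pickle=True).item(); c,s=w['c'],w['s']
p=[550.5,184.95,-.34];a=p[2]
x0,y0,f=200,110,3.3
im=cv2.resize(np.ascontiguousarray(c['color'][y0:290,x0:430,::-1]),None,fx=f,fy=f,interpolation=cv2.INTER_CUBIC)
im=np.clip(im.astype(float)*1.3,0,255).astype(np.uint8)
cv2.imwrite('pics/w3raw.png',im)
def b2w(P): P=np.atleast_2d(P).astype(float); return np.c_[p[0]+np.cos(a)*P[:,0]-np.sin(a)*P[:,1],p[1]+np.sin(a)*P[:,0]+np.cos(a)*P[:,1],P[:,2]]
def poly(P,col):
    q=(proj(c,b2w(P),s)-[x0,y0]+.5)*f; cv2.polylines(im,[np.round(q).astype(int).reshape(-1,1,2)],True,col,1)
poly([[-67,-18.5,124],[-67,18.5,124],[-62,18.5,124],[-62,-18.5,124]],(0,0,255))
x=-16.5; poly([[x,-20,124],[x,20,124],[x-5,20,124],[x-5,-20,124]],(0,255,0)); poly([[x-5,-20,124],[x-5,20,124],[x-5,20,94],[x-5,-20,94]],(0,255,0))
poly(corners([0,0,0]),(255,0,0))
t=s['eef_pos']; q=proj(c,[[t[0],t[1],124],[t[0],t[1],94],t],s); print(q)
cv2.imwrite('pics/w3o.png',im)
E
```

```text
[[256.89261102 231.63622937]
 [256.82520817 212.73732733]
 [256.92437278 240.54163427]]
```

View pics/w3raw.png

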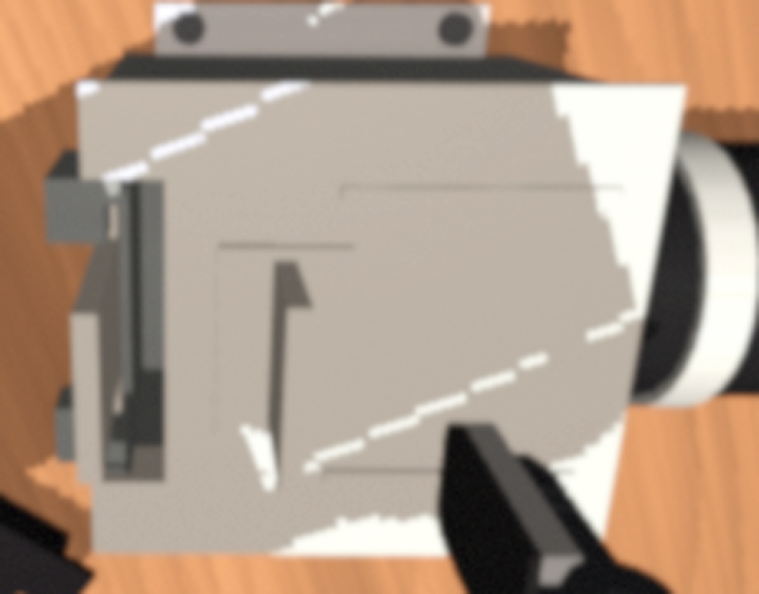

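View pics/w3o.png

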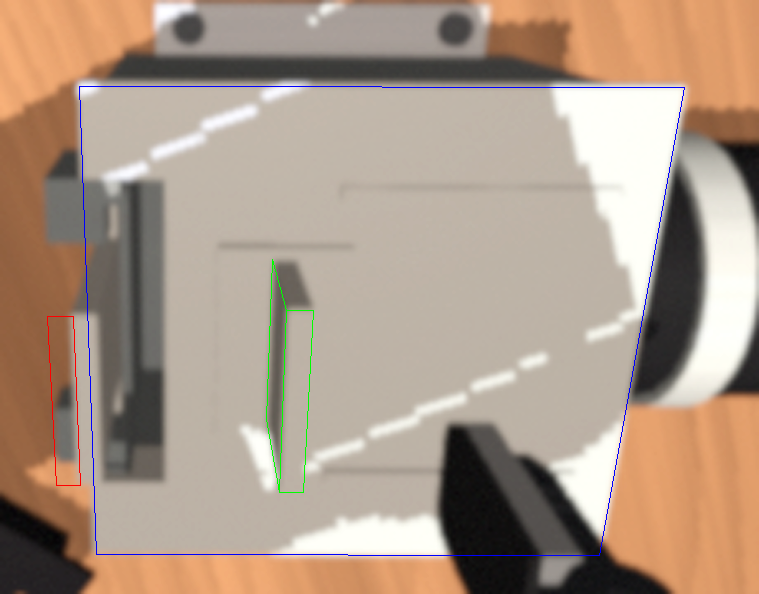

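arm_command --pt "0.014 0 0 0 1" --pt "0.014 0 0 0 1" --pt "0.01 0 0 0 1" --pt "0.003 0 0 0 1" --pt "0 0 0 0 0.8" --pt "0 0 0 0 0.7" --pt "0 0 0 0 0.65" --pt "0 0 0 0 0.65" --pt "0 0 0 0 0.65"

```text
time_s: 6.65
eef_pos: [513.0, 198.7, 94.4]
ee_rot: [0.409, 0.577, 0.409, -0.577]
force: [-0.2, 0.3, 0.7]
grip_width: 0.65
```

```bash
cat > look.py <<'E'
from go import *
import sys
s=ctrl.sense();M=rot(s['ee_rot']); print(s['time_s'],s['eef_pos'],'Ftool',np.round(M.T@s['force'],2),'T',np.round(M.T@s['wrist_torque'],3),s['grip_width'])
print(delta((550.3,184.9),-.338,(-40,0),93,s))
c=ctrl.capture('wrist'); im=cv2.resize(np.ascontiguousarray(c['color'][100:300,130:390,::-1]),None,fx=3,fy=3,interpolation=cv2.INTER_CUBIC)
cv2.imwrite('pics/'+sys.argv[1],im)
E
python3 look.py w4.png
```

```text
6.65 [513.02390552 198.68664486  94.4102161 ] Ftool [-0.72 -0.32 -0.23] T [-0.003 -0.012  0.017] 0.6501933555114159
(array([512.56320985, 198.16403668,  93.        ]), array([ 0.00141009, -0.00026255,  0.0006456 ]), np.float64(0.0015319374553446322))
```

View pics/w4.png

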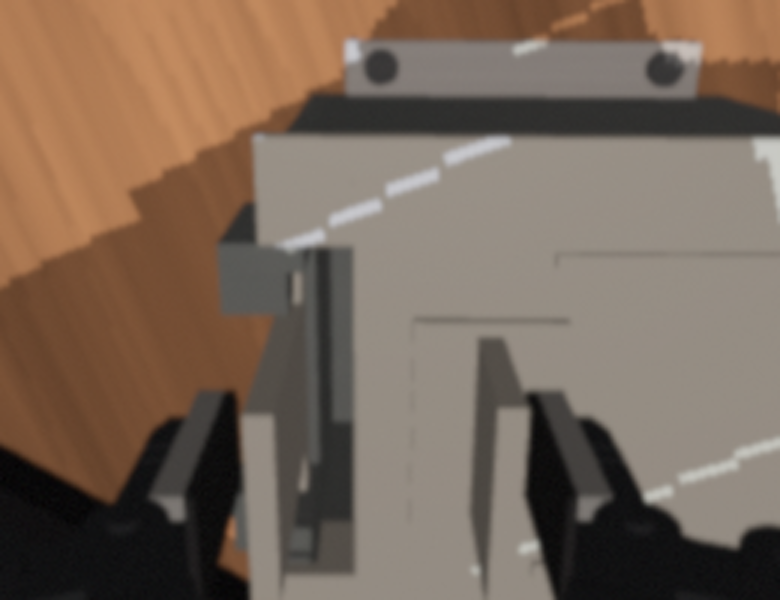

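arm_command --pt "0 0 0 0 0.63" --pt "0 0 0 0 0.61" --pt "0 0 0 0 0.6" --pt "0 0 0 0 0.6"

```text
time_s: 7.2
eef_pos: [513.0, 198.6, 94.3]
ee_rot: [0.409, 0.577, 0.409, -0.577]
force: [-1.2, -0.3, -0.0]
grip_width: 0.607
```

```bash
python3 look.py w5.png
```

```text
7.2 [513.00666497 198.64097798  94.31814989] Ftool [ 0.02 -1.04  0.66] T [-0.032 -0.01   0.021] 0.6069208698418304
(array([512.56320985, 198.16403668,  93.        ]), array([ 0.00131812, -0.00026115,  0.00059666]), np.float64(0.001456819190991946))
```

View pics/w5.png

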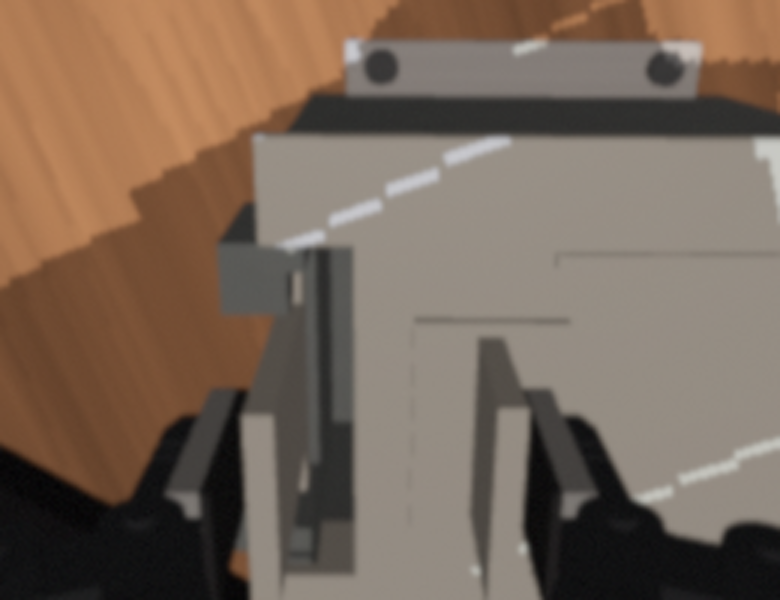

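arm_command --pt "0 0 0 0 0.6" --pt "0 0 0 0 0.6"

```text
time_s: 7.5
eef_pos: [513.0, 198.6, 94.3]
ee_rot: [-0.409, -0.577, -0.409, 0.577]
force: [-0.5, -0.3, -0.2]
grip_width: 0.6
```

arm_command --pt "0 0 0 0 0.59" --pt "0 0 0 0 0.59"

```text
time_s: 7.75
eef_pos: [513.0, 198.6, 94.3]
ee_rot: [-0.409, -0.577, -0.409, 0.577]
force: [-0.3, -0.4, -0.0]
grip_width: 0.588
```

arm_command --pt "0 0 0 0 0.58" --pt "0 0 0 0 0.58"

```text
time_s: 8.0
eef_pos: [513.0, 198.6, 94.3]
ee_rot: [-0.409, -0.577, -0.409, 0.577]
force: [-0.4, 0.8, 0.3]
grip_width: 0.58
```

arm_command --pt "0 0 0 0 0.57" --pt "0 0 0 0 0.57"

```text
time_s: 8.25
eef_pos: [513.0, 198.7, 94.3]
ee_rot: [0.409, 0.577, 0.409, -0.577]
force: [0.4, 0.9, -0.8]
grip_width: 0.568
```

arm_command --pt "0 0 0 0 0.56" --pt "0 0 0 0 0.56"

```text
time_s: 8.5
eef_pos: [513.0, 198.7, 94.3]
ee_rot: [-0.409, -0.577, -0.409, 0.577]
force: [-0.7, 0.0, -0.1]
grip_width: 0.564
```

```bash
python3 look.py w6.png
```

```text
8.5 [512.97809531 198.65077136  94.28750281] Ftool [ 0.05 -0.69  0.19] T [-0.066  0.057 -0.043] 0.5636284553310071
(array([512.56320985, 198.16403668,  93.        ]), array([ 0.0012875 , -0.00023084,  0.00059645]), np.float64(0.0014634212584660464))
```

View pics/w6.png

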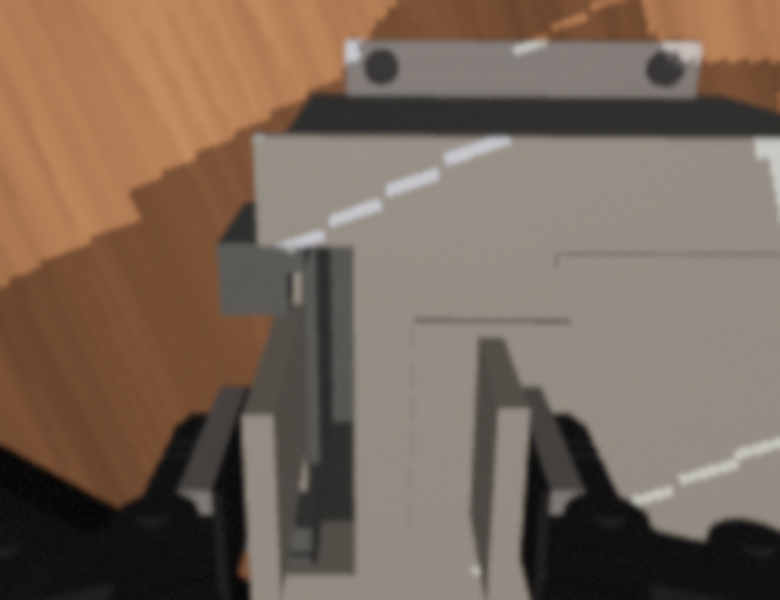

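arm_command --pt "0 0 0 0 0.55" --pt "0 0 0 0 0.55"

```text
time_s: 8.8
eef_pos: [513.1, 198.6, 94.3]
ee_rot: [0.409, 0.577, 0.409, -0.577]
force: [1.1, 0.2, 0.2]
grip_width: 0.551
```

arm_command --pt "0 0 0 0 0.54" --pt "0 0 0 0 0.54"

```text
time_s: 9.05
eef_pos: [513.1, 198.6, 94.4]
ee_rot: [0.409, 0.577, 0.409, -0.577]
force: [1.0, -0.6, 0.4]
grip_width: 0.543
```

arm_command --pt "0 0 0 0 0.53" --pt "0 0 0 0 0.53"

```text
time_s: 9.3
eef_pos: [513.3, 198.6, 94.5]
ee_rot: [0.409, 0.577, 0.409, -0.576]
force: [1.8, -0.8, 2.1]
grip_width: 0.531
```

```bash
python3 look.py w7.png
```

```text
9.3 [513.2518269  198.61147442  94.5041587 ] Ftool [-2.08  2.01  0.17] T [ 0.059 -0.026  0.343] 0.5312366957097727
(array([512.56320985, 198.16403668,  93.        ]), array([ 0.00150363, -0.00050324,  0.00065017]), np.float64(0.0014077247623098968))
```

View pics/w7.png

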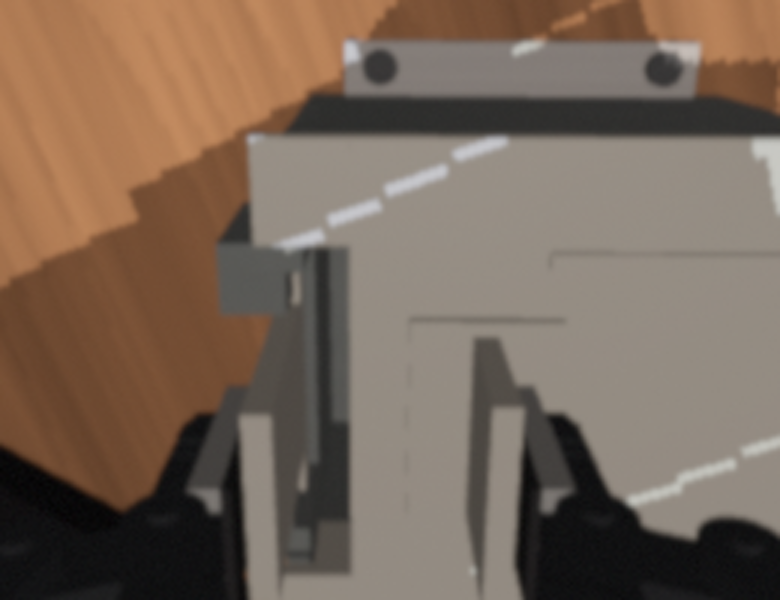

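arm_command --pt "-0.0015 0.0005 0 0 0.53" --pt "0 0 0 0 0.53"

```text
time_s: 9.6
eef_pos: [513.2, 198.4, 95.5]
ee_rot: [-0.409, -0.576, -0.409, 0.577]
force: [0.8, -0.5, -1.2]
grip_width: 0.53
```

```bash
python3 look.py w8.png
```

```text
9.6 [513.17030951 198.43390673  95.53529612] Ftool [1.16 0.96 0.17] T [ 0.021 -0.072  0.083] 0.5296162186267562
(array([512.56320985, 198.16403668,  93.        ]), array([ 0.0025359 , -0.00048178,  0.00045412]), np.float64(0.001453900493845662))
```

arm_command --pt "0 0.0003 0 0 0.52" --pt "0 0 0 0 0.52"

```text
time_s: 9.9
eef_pos: [513.5, 198.4, 95.7]
ee_rot: [-0.409, -0.576, -0.409, 0.577]
force: [-0.3, -0.2, -1.9]
grip_width: 0.518
```

```bash
python3 look.py w9.png
```

```text
9.9 [513.54302183 198.38387278  95.66448348] Ftool [ 1.87 -0.2   0.23] T [ 0.013 -0.127  0.168] 0.5182184591012559
(array([512.56320985, 198.16403668,  93.        ]), array([ 0.00266506, -0.00085096,  0.00053025]), np.float64(0.0015730643434304795))
```

View pics/w9.png

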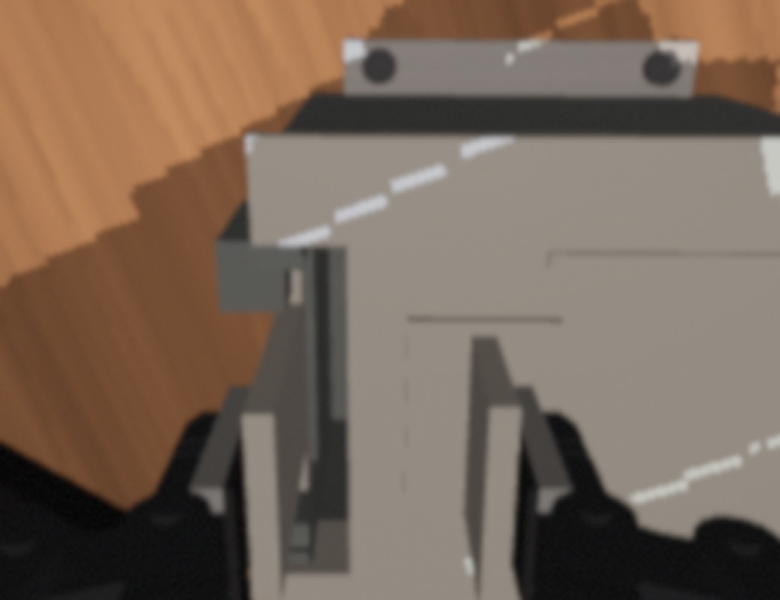

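arm_command --pt "0 0.0004 0 0 0.51" --pt "0 0 0 0 0.51"

```text
time_s: 10.2
eef_pos: [514.0, 198.3, 95.7]
ee_rot: [-0.409, -0.577, -0.409, 0.577]
force: [-0.1, 0.4, -1.0]
grip_width: 0.512
```

arm_command --pt "0 0.0004 0 0 0.5" --pt "0 0 0 0 0.5"

```text
time_s: 10.45
eef_pos: [514.4, 198.2, 95.7]
ee_rot: [-0.409, -0.577, -0.409, 0.577]
force: [-0.5, -0.6, -1.4]
grip_width: 0.503
```

```bash
python3 look.py w10.png
```

```text
10.45 [514.38726343 198.16319281  95.74262529] Ftool [ 1.43 -0.24  0.73] T [ 0.031  0.001 -0.036] 0.5030731512018526
(array([512.56320985, 198.16403668,  93.        ]), array([ 0.00274326, -0.0017211 ,  0.00060127]), np.float64(0.0015364239725316718))
```

View pics/w10.png

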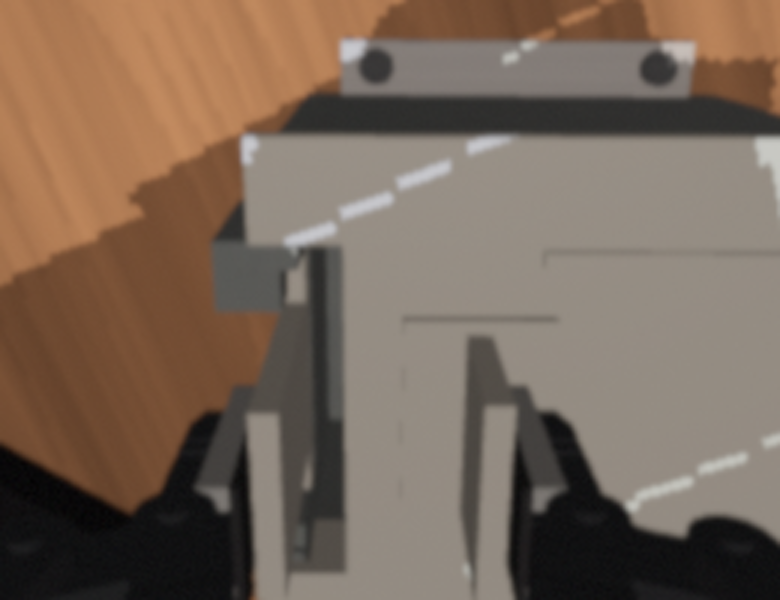

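arm_command --pt "0 0.0004 0 0 0.49" --pt "0 0 0 0 0.49"

```text
time_s: 10.75
eef_pos: [514.8, 198.0, 95.7]
ee_rot: [-0.409, -0.577, -0.409, 0.577]
force: [-0.7, -0.3, -0.6]
grip_width: 0.493
```

arm_command --pt "0 0.0004 0 0 0.48" --pt "0 0 0 0 0.48"

```text
time_s: 11.0
eef_pos: [515.2, 197.9, 95.8]
ee_rot: [-0.409, -0.577, -0.409, 0.577]
force: [0.5, -0.1, -2.0]
grip_width: 0.483
```

```bash
python3 look.py w11.png
```

```text
11.0 [515.22180222 197.862827    95.77748576] Ftool [ 2.    0.51 -0.02] T [ 0.012 -0.02  -0.01 ] 0.48286342612703337
(array([512.56320985, 198.16403668,  93.        ]), array([ 0.00277785, -0.00260852,  0.00059366]), np.float64(0.001450797145970434))
```

View pics/w11.png

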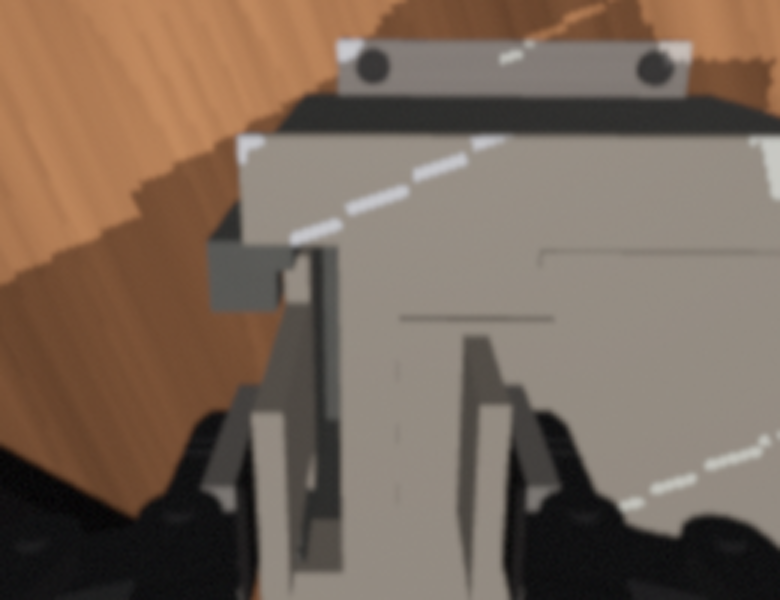

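arm_command --pt "0 0.0003 0 0 0.473" --pt "0 0 0 0 0.473" --pt "0 0 0 0 0.473"

```text
time_s: 11.42
eef_pos: [515.5, 197.8, 95.8]
ee_rot: [-0.409, -0.577, -0.409, 0.577]
force: [-0.5, -0.5, -1.9]
grip_width: 0.473
```

```bash
python3 look.py w12.png
```

```text
11.425 [515.52455408 197.76764087  95.79799708] Ftool [ 1.86 -0.3   0.61] T [ 0.035  0.031 -0.006] 0.47334800973813734
(array([512.56320985, 198.16403668,  93.        ]), array([ 0.00279808, -0.00292608,  0.00060357]), np.float64(0.0015210987851408358))
```

View pics/w12.png

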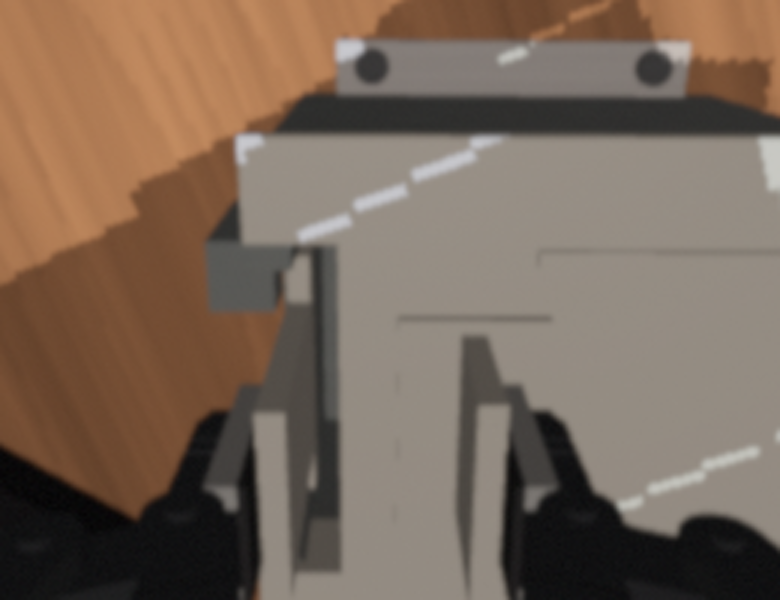

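arm_command --pt "-0.0008 0 0 0 0.473" --pt "-0.0008 0 0 0 0.473" --pt "-0.0008 0 0 0 0.473" --pt "0 0 0 0 0.473"

```text
time_s: 11.98
eef_pos: [515.6, 197.8, 98.3]
ee_rot: [0.409, 0.577, 0.409, -0.577]
force: [0.9, -0.8, -1.8]
grip_width: 0.475
```

```bash
python3 look.py w13.png
```

```text
11.975 [515.58200603 197.77885113  98.29247717] Ftool [1.78 1.1  0.5 ] T [ 0.018  0.012 -0.031] 0.4750729954666816
(array([512.56320985, 198.16403668,  93.        ]), array([ 0.00529195, -0.00297749,  0.00063374]), np.float64(0.001510682318490407))
```

View pics/w13.png

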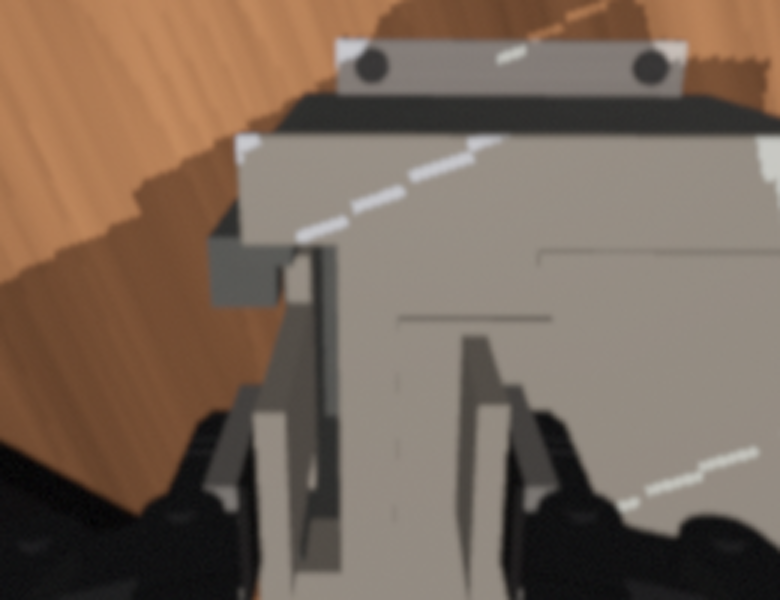

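arm_command --pt "-0.002 0 0 0 0.473" --pt "-0.002 0 0 0 0.473" --pt "-0.002 0 0 0 0.473" --pt "-0.002 0 0 0 0.473" --pt "-0.002 0 0 0 0.473" --pt "-0.002 0 0 0 0.473" --pt "0 0 0 0 0.473"

```text
time_s: 12.9
eef_pos: [515.6, 197.8, 110.4]
ee_rot: [0.409, 0.577, 0.409, -0.577]
force: [0.2, -0.5, -1.4]
grip_width: 0.483
```

```bash
python3 look.py w14.png
```

```text
12.9 [515.59401041 197.78559889 110.35441676] Ftool [1.38 0.38 0.39] T [ 0.046  0.009 -0.112] 0.48254008936178255
(array([512.56320985, 198.16403668,  93.        ]), array([ 0.01735363, -0.00298987,  0.00064573]), np.float64(0.0015263681222614234))
```

View pics/w14.png

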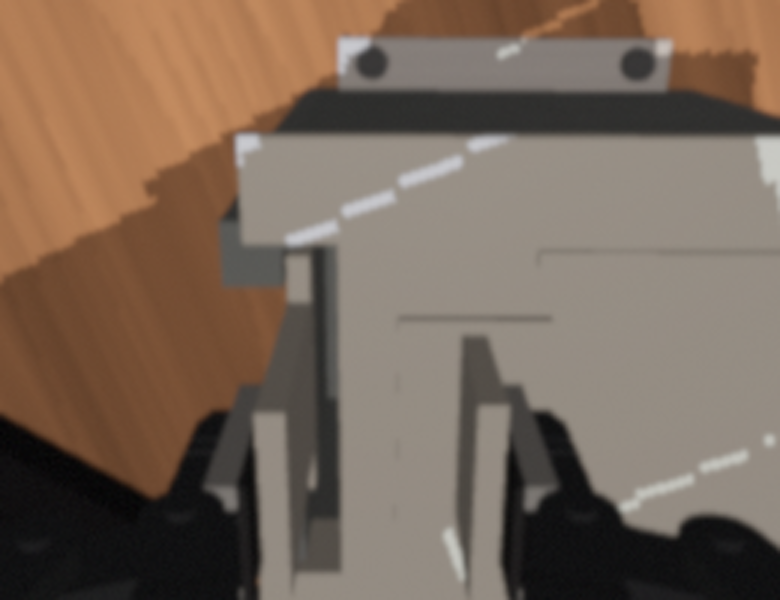

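arm_command --pt "-0.003 0 0 0 0.473" --pt "-0.004 0 0 0 0.473" --pt "-0.005 0 0 0 0.473" --pt "-0.008 0 0 0 0.473" --pt "-0.012 0 0 0 0.473" --pt "-0.015 0 0 0 0.473" --pt "-0.015 0 0 0 0.473" --pt "-0.015 0 0 0 0.473" --pt "-0.012 0 0 0 0.473" --pt "-0.008 0 0 0 0.473" --pt "-0.003 0 0 0 0.473" --pt "0 0 0 0 0.473"

```text
time_s: 14.45
eef_pos: [515.5, 197.7, 210.0]
ee_rot: [-0.409, -0.577, -0.409, 0.577]
force: [0.1, 0.5, -1.5]
grip_width: 0.479
```

```bash
python3 look.py w15.png; python3 - <<'E'
from fit import *
for n,uvg in (('scene',(287,287)),('side',(190,207))):
    c=ctrl.capture(n); save(c,n+'1.png')
    print(n,'glue',onz(c,ctrl.place_of(n,'glue')[0]['uv'],0))
    b=[(d['uv'],round(d['score'],2)) for d in ctrl.place_of(n,'board')]; print(b, onz(c,b[0][0],0))
    m=ctrl.regions_of(n,'board')[0]['mask'].astype(np.uint8)
    cn=max(cv2.findContours(m,0,1)[0],key=cv2.contourArea)
    q=cv2.approxPolyDP(cn,6,True)[:,0]; print(q.tolist())
    print(ctrl.sense()['time_s'])
E
```

```text
14.45 [515.46337255 197.73274721 210.02143027] Ftool [ 1.54 -0.03 -0.47] T [-0.002 -0.04  -0.064] 0.47901579779031545
(array([512.56320985, 198.16403668,  93.        ]), array([ 0.11702242, -0.0028441 ,  0.00052541]), np.float64(0.0015367073479878592))
scene glue [778.13145606  15.15272923   0.        ]
[([187.4, 240.8], 0.79)] [ 569.56024861 -210.38015319    0.        ]
[[166, 208], [148, 262], [213, 272], [225, 217]]
14.7
side glue [768.8008725   28.75669356   0.        ]
[([261.7, 163.0], 0.84)] [ 565.31205537 -236.15717164    0.        ]
[[248, 151], [228, 175], [250, 170]]
14.9
```

View pics/w15.png

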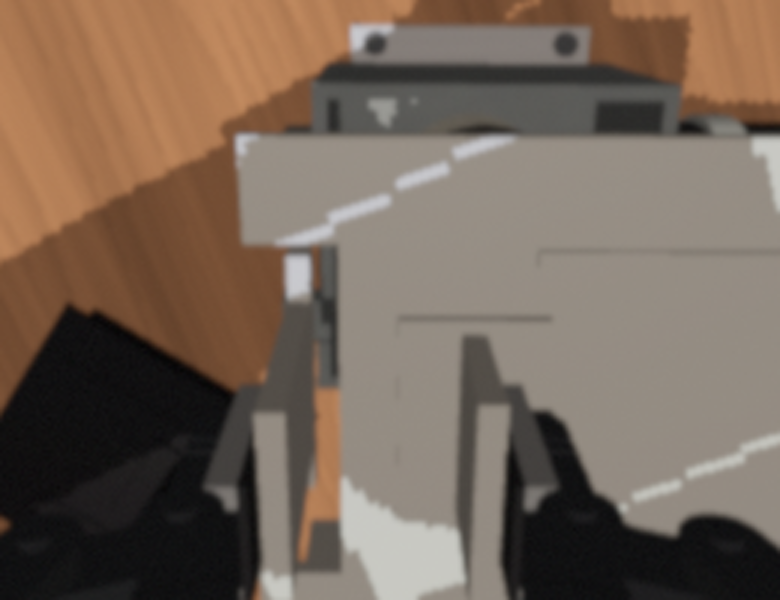

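View pics/side1.png

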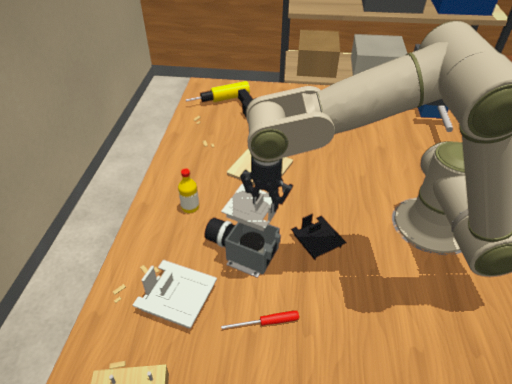

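```bash
python3 - <<'E'
from h import *
a=cv2.imread('pics/scene0.png')[200:280,140:235]; b=cv2.imread('pics/side0.png')[140:200,220:300]
a=cv2.resize(a,None,fx=7,fy=7,interpolation=cv2.INTER_CUBIC);b=cv2.resize(b,None,fx=8,fy=8,interpolation=cv2.INTER_CUBIC)
cv2.imwrite('pics/ba.png',a);cv2.imwrite('pics/bb.png',b)
E
```

```text
(no output)
```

View pics/ba.png

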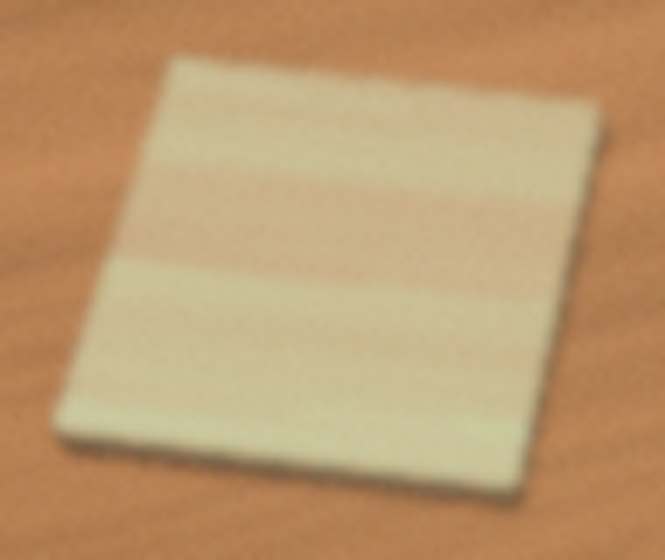

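View pics/bb.png

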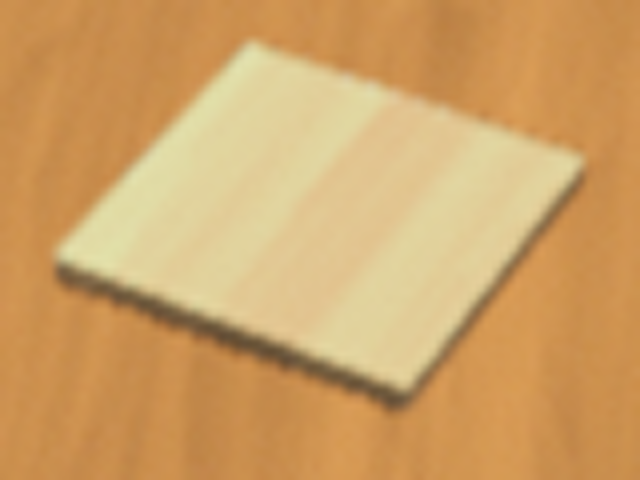

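```bash
python3 - <<'E'
from fit import *
from go import delta
c=np.load('cams.npy',allow_pickle=True).item()
S=np.array([[172,60],[600,103],[522,488],[55,430.]])/7+[140,200]
D=np.array([[585,158],[408,395],[60,255],[248,40.]])/8+[220,140]
for sets in ([('scene',S)],[('side',D)],[('scene',S),('side',D)]):
    r=least_squares(lambda p:np.concatenate([(proj(c[n],corners(p,16,90,90))-o).ravel() for n,o in sets]),[565,-205,-.3])
    print(r.x,np.round(r.fun,1))
p=r.x
s=ctrl.sense(); M=rot(s['ee_rot']); t=s['eef_pos']
# cover centre relative to TCP: along tool y (+box x): cover centre offset
print('tool y',M[:,1],'z',M[:,2]); 
box=np.array([550.3,184.9]); tz=np.array([515.6,197.8]); rel=M.T@np.array([*(box-tz),0]); print('cover centre in tool',rel)
C=np.array(t)+M@rel; d=np.array([p[0],p[1],C[2]])-C; print(d,M.T@d, 'target tcp',np.array(t)+d)
E
```

```text
[ 5.70450607e+02 -2.06446641e+02 -3.81559180e-01] [-0.2 -0.2  0.5 -0.1 -0.1 -0.1 -0.2  0.4]
[ 5.65802883e+02 -2.00740301e+02 -3.90738416e-01] [ 0.5 -0.   0.3 -0.5 -1.   0.2  0.2  0.3]
[ 5.68481502e+02 -2.05421697e+02 -3.84405082e-01] [ 0.2 -0.9  0.8 -0.7 -0.  -0.8  0.1 -0.4 -0.2 -1.  -0.1 -1.5 -1.4 -0.6
 -0.6 -0.5]
tool y [ 9.43907443e-01 -3.30210110e-01 -1.49217408e-04] z [-3.30210101e-01 -9.43907454e-01  8.32089598e-05]
cover centre in tool [-5.46327490e-03  3.70132987e+01  7.18115645e-01]
[  18.27217512 -390.27373995    0.        ] [8.34706869e-03 1.46119577e+02 3.62348636e+02] target tcp [ 533.78150234 -192.52169742  210.10738629]
```

arm_command --pt "0 0.002 0.006 0 0.473" --pt "0 0.006 0.014 0 0.473" --pt "0 0.01 0.025 0 0.473" --pt "0 0.014 0.035 0 0.473" --pt "0 0.018 0.045 0 0.473" --pt "0 0.02 0.05 0 0.473" --pt "0 0.02 0.05 0 0.473" --pt "0 0.018 0.045 0 0.473" --pt "0 0.014 0.035 0 0.473" --pt "0 0.012 0.028 0 0.473" --pt "0 0.008 0.02 0 0.473" --pt "0 0.004 0.009 0 0.473"

```text
time_s: 16.4
eef_pos: [533.6, -193.3, 210.1]
ee_rot: [-0.409, -0.577, -0.409, 0.577]
force: [0.4, 0.7, -1.6]
grip_width: 0.474
```

```bash
python3 look.py w16.png; python3 - <<'E'
from h import *
c=ctrl.capture('side'); save(c,'side2.png')
E
```

```text
16.4 [ 533.56243961 -193.28480572  210.07749741] Ftool [ 1.57  0.14 -0.83] T [ 0.011  0.039 -0.043] 0.4744717026012201
(array([512.56320985, 198.16403668,  93.        ]), array([ 0.11713151, -0.14942563, -0.36239826]), np.float64(0.0004501459306347236))
```

View pics/w16.png

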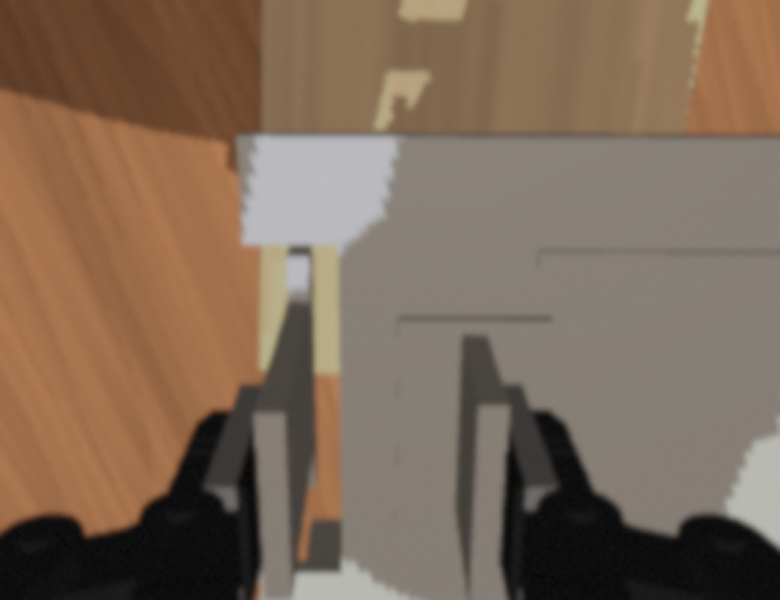

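View pics/side2.png

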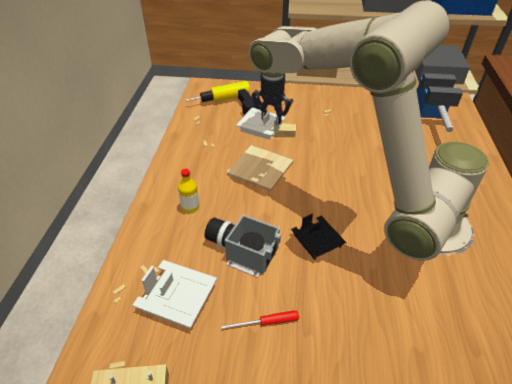

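arm_command --pt "0.004 0 0 0 0.473" --pt "0.01 0 0 0 0.473" --pt "0.018 0 0 0 0.473" --pt "0.022 0 0 0 0.473" --pt "0.024 0 0 0 0.473" --pt "0.024 0 0 0 0.473" --pt "0.02 0 0 0 0.473" --pt "0.014 0 0 0 0.473" --pt "0.01 0 0 0 0.473" --pt "0.006 0 0 0 0.473" --pt "0.003 0 0 0 0.473" --pt "0 0 0 0 0.473"

```text
time_s: 18.0
eef_pos: [533.9, -192.2, 55.4]
ee_rot: [0.409, 0.577, 0.409, -0.577]
force: [0.2, 0.1, -1.6]
grip_width: 0.476
```

arm_command --pt "0.002 0 0 0 0.473" --pt "0.002 0 0 0 0.473" --pt "0 0 0 0 0.473"

```text
time_s: 18.38
eef_pos: [533.8, -192.1, 51.1]
ee_rot: [-0.409, -0.577, -0.409, 0.577]
force: [-0.1, 0.0, -1.6]
grip_width: 0.477
```

```bash
python3 look.py w17.png
```

```text
18.375 [ 533.77306746 -192.10425914   51.08177487] Ftool [ 1.64 -0.15  0.01] T [-0.015 -0.006 -0.029] 0.4773803411347128
(array([512.56320985, 198.16403668,  93.        ]), array([-0.04186672, -0.14889359, -0.36137822]), np.float64(0.0014898514717960284))
```

View pics/w17.png

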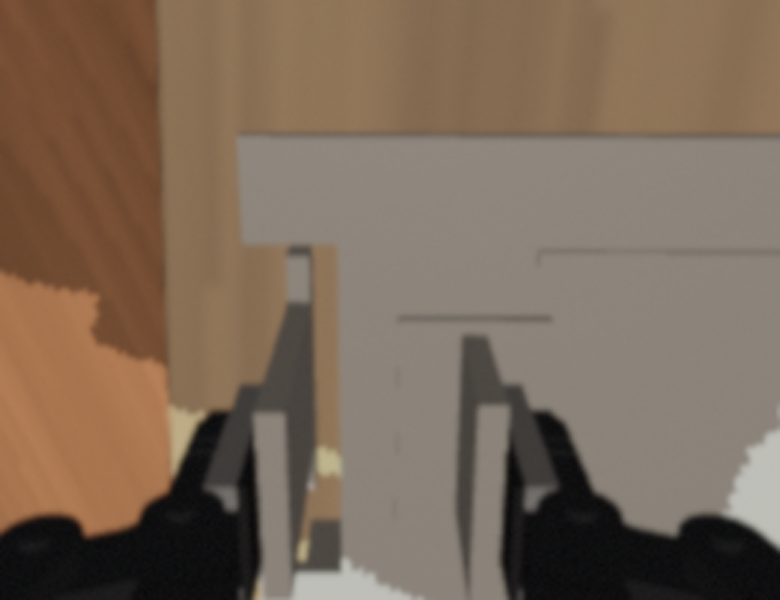

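arm_command --pt "0.001 0 0 0 0.473" --pt "0.001 0 0 0 0.473" --pt "0.001 0 0 0 0.473" --pt "0 0 0 0 0.473"

```text
time_s: 18.92
eef_pos: [533.8, -192.1, 48.1]
ee_rot: [-0.409, -0.577, -0.409, 0.577]
force: [0.1, 0.2, -1.5]
grip_width: 0.477
```

arm_command --pt "0.0007 0 0 0 0.473" --pt "0.0007 0 0 0 0.473" --pt "0 0 0 0 0.473"

```text
time_s: 19.3
eef_pos: [533.8, -192.1, 46.7]
ee_rot: [-0.409, -0.577, -0.409, 0.577]
force: [-0.2, 0.1, -1.8]
grip_width: 0.48
```

arm_command --pt "0.0006 0 0 0 0.473" --pt "0 0 0 0 0.473"

```text
time_s: 19.55
eef_pos: [533.8, -192.1, 46.1]
ee_rot: [-0.409, -0.577, -0.409, 0.577]
force: [-0.1, -1.3, -0.8]
grip_width: 0.475
```

arm_command --pt "0.0005 0 0 0 0.473" --pt "0 0 0 0 0.473"

```text
time_s: 19.8
eef_pos: [533.8, -192.1, 45.7]
ee_rot: [-0.409, -0.577, -0.409, 0.577]
force: [-0.2, 1.1, -2.2]
grip_width: 0.476
```

arm_command --pt "0.0004 0 0 0 0.473" --pt "0 0 0 0 0.473"

```text
time_s: 20.05
eef_pos: [533.9, -192.1, 45.3]
ee_rot: [0.409, 0.577, 0.409, -0.577]
force: [0.5, 0.4, -1.4]
grip_width: 0.478
```

arm_command --pt "0.0005 0 0 0 0.473" --pt "0 0 0 0 0.473"

```text
time_s: 20.3
eef_pos: [533.9, -192.2, 45.2]
ee_rot: [0.409, 0.577, 0.409, -0.577]
force: [-2.9, 0.5, 4.2]
grip_width: 0.476
```

arm_command --pt "0.0005 0 0 0 0.473" --pt "0 0 0 0 0.473"

```text
time_s: 20.55
eef_pos: [533.9, -192.2, 45.2]
ee_rot: [0.409, 0.577, 0.409, -0.577]
force: [-3.1, 1.6, 8.9]
grip_width: 0.477
```

arm_command --pt "0.0005 0 0 0 0.473" --pt "0 0 0 0 0.473"

```text
time_s: 20.8
eef_pos: [533.9, -192.2, 45.0]
ee_rot: [0.409, 0.577, 0.409, -0.577]
force: [-5.3, 2.9, 13.1]
grip_width: 0.477
```

arm_command --pt "-0.0005 0 0 0 0.473" --pt "-0.0005 0 0 0 0.473" --pt "0 0 0 0 0.473"

```text
time_s: 21.18
eef_pos: [533.9, -192.2, 45.1]
ee_rot: [0.409, 0.577, 0.409, -0.577]
force: [-2.7, 1.9, 5.0]
grip_width: 0.479
```

arm_command --pt "0 -0.0004 0 0 0.485" --pt "0 -0.0004 0 0 0.495" --pt "0 -0.0004 0 0 0.505" --pt "0 -0.0004 0 0 0.515" --pt "0 -0.0004 0 0 0.525" --pt "0 0 0 0 0.54" --pt "0 0 0 0 0.56" --pt "0 0 0 0 0.6" --pt "0 0 0 0 0.65" --pt "0 0 0 0 0.7" --pt "0 0 0 0 0.7"

```text
time_s: 22.55
eef_pos: [532.0, -191.5, 44.8]
ee_rot: [0.409, 0.577, 0.409, -0.577]
force: [0.5, -0.0, -0.3]
grip_width: 0.699
```

```bash
python3 look.py w18.png
```

```text
22.55 [ 531.96029775 -191.50907542   44.81708404] Ftool [ 0.33  0.44 -0.12] T [ 0.008 -0.011  0.038] 0.6992048808696565
(array([512.56320985, 198.16403668,  93.        ]), array([-0.04820466, -0.14697071, -0.36141236]), np.float64(0.0014981689704978637))
```

View pics/w18.png

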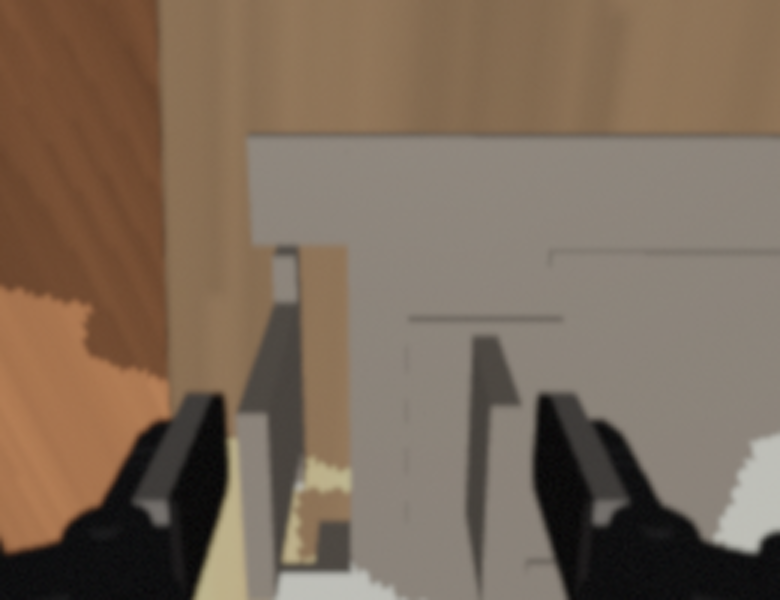

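Released, with both pads clear of tab and rib. Now straight up.

arm_command --pt "-0.003 0 0 0 0.7" --pt "-0.006 0 0 0 0.75" --pt "-0.012 0 0 0 0.8" --pt "-0.02 0 0 0 0.8" --pt "-0.03 0 0 0 0.8" --pt "-0.03 0 0 0 0.8" --pt "-0.03 0 0 0 0.8" --pt "-0.03 0 0 0 0.8" --pt "0 0 0 0 0.8" --pt "0 0 0 0 0.8"

```text
time_s: 23.85
eef_pos: [531.6, -191.3, 205.5]
ee_rot: [-0.409, -0.577, -0.409, 0.577]
force: [-0.7, -0.1, 0.0]
grip_width: 0.8
```

```bash
python3 - <<'E'
from h import *
s=ctrl.sense();print(s['time_s'],s['eef_pos'],s['force'])
c=ctrl.capture('wrist'); save(c,'w19.png'); np.save('w19.npy',{'c':c,'s':s})
c=ctrl.capture('side'); save(c,'side3.png')
c=ctrl.capture('scene'); save(c,'scene3.png')
E
```

```text
23.85 [ 531.64584947 -191.29114612  205.47881852] [-0.68671576 -0.06786887  0.02154962]
```

View pics/w19.png

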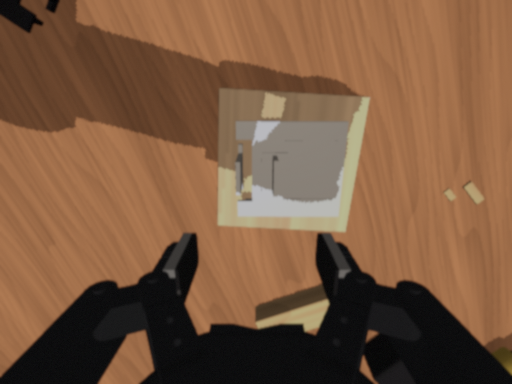

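View pics/side3.png

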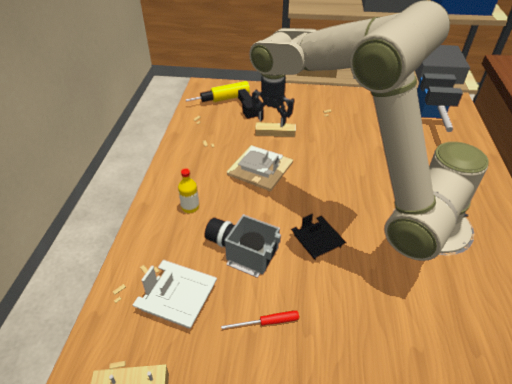

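View pics/scene3.png

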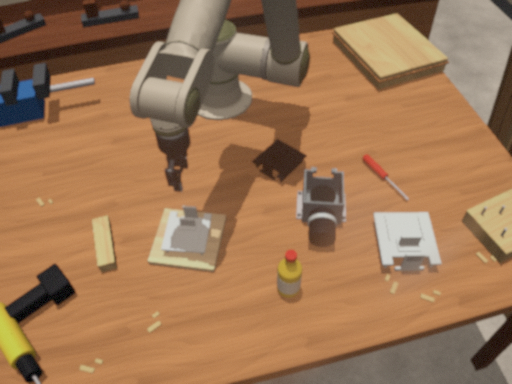

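```bash
python3 - <<'E'
from fit import *
w=np.load('w19.npy',allow_pickle=True).item(); c,s=w['c'],w['s']
# order (-,-),(-,+),(+,+),(+,-): image left=-x, up=+y
B=np.array([[218,226],[219,89],[369,97],[345,231.]]); C=np.array([[237,217],[235,121],[349,122],[339,216.]])
for q,h,k in((B,(16,90,90),0),(C,(44,63,58),1)):
    r=least_squares(lambda p:(proj(c,corners(p,*h),s)-q).ravel(),[568,-205,-.35]); print(r.x,np.round(r.fun,1))
r=least_squares(lambda p:(proj(c,corners(p[:3],p[3],63,58),s)-C).ravel(),[568,-205,-.35,44]); print(r.x,np.round(r.fun,1))
a=cv2.imread('pics/scene3.png')[195:285,140:240];cv2.imwrite('pics/s3c.png',cv2.resize(a,None,fx=6,fy=6,interpolation=cv2.INTER_CUBIC))
E
```

```text
[ 5.68684858e+02 -2.05677815e+02 -3.87082671e-01] [-0.8  0.5 -1.2 -0.6  0.9 -0.4  1.1  1.4]
[ 5.68626339e+02 -2.04731769e+02 -3.37100016e-01] [ 0.8 -0.6  0.6  0.4 -0.6 -0.5 -0.8  0.5]
[ 5.68513083e+02 -2.04191247e+02 -3.37134111e-01  4.62096188e+01] [ 0.4 -0.2  0.1  0.2 -0.1 -0.7 -0.4  0.9]
```

View pics/s3c.png

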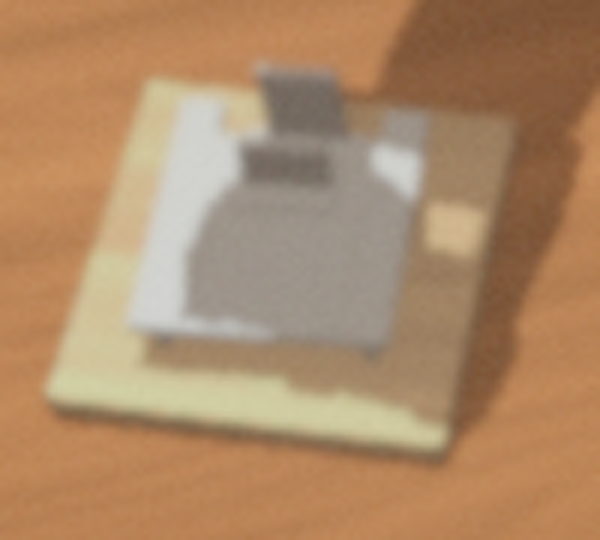

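The cover is centred to about 1 mm and lies level; the gripper is clear. Handing in.

```bash
python3 - <<'E'
from rig import ctrl
print(ctrl.finish_job()); print(ctrl.sense()['time_s'])
E
```

```text
the job is handed in; nothing more can be done
None
the job is handed in; nothing more can be done
```

I unclipped the white cover from the filter box, lifted it off and set it down right side up on the plywood board. The job was handed in at about 24 s on the robot's clock, and no verdict is reported.

**Squeeze and lift:** I closed the fingers on tab and rib in steps of about 0.8 mm until the picture showed the hooks clear of the keepers. That was about 4.6 mm of push, or about 13 N by the given spring rate; finger force is not measured directly. The wrist force while lifting was only about 1.6 N, roughly the cover's weight, so nothing was wrenched.

**Setting down:** The cover touched the board gently; the highest upward wrist force I read was about 13 N. I backed off before letting go.

**Last checks:**
- **Position:** in the last wrist picture the cover's centre is about 1 mm from the board's centre.
- **Level:** it looks level on its runners.
- **Height:** the fit with free height gives 46 mm for the plate top, against 44 mm expected, which is within calibration.
- **Other things:** the glue bottle, screwdriver and offcut look unmoved in the pictures; I did not measure them.
- **Gripper:** it was about 160 mm above its release height and read no force.

**One disagreement:** the tab at rest looked, in all three cameras, about 4.5 mm further in than the description says. The feel of first contact agreed with the pictures, at about 45 mm over tab and rib, so I went by feel and picture.

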